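# Clear the warming plate and feed the next soldering tile

## Robot

A 6-joint arm with a two-finger parallel gripper is mounted at the origin on the work surface. World frame = base frame: x ahead of the robot, y to its left, z up, the work surface at z = 0. Lengths are in m, angles in degrees, forces in N, time in s.
With the tool pointing down it reaches from about 0.4 to 0.925 m from the base axis. Payload 3.4 kg.
Tool frame: the origin (TCP) lies between the finger pads; the fingertips stand 19 mm ahead of it and the grasp point (between the pads) is the TCP; z points along the fingers, y is the line along which they close (so a half turn about z gives the same grasp; the last joint's range is limited). The gripper opens to 85 mm and grips with 20 to 120 N. Pads are 22 mm wide; open, the fingers measure 114 mm over their backs; the gripper's body (76 mm by 85 mm) begins 54 mm behind the grasp point. The pads swing forward as they close: fully open they stand 13 mm farther back than shut.
Start: joints at [-74.972, 17.578, 86.31, -0, 76.112, -4.211], TCP at [0.189, -0.543, 0.25] pointing down, gripper open.
Joint ranges: [-179.03, 179.03], [-60, 130.46], [8.19, 133.38], [-81.62, 261.62], [5.75, 156.47], [-153.77, 153.77]. Speed limits (degrees/s): [147.25, 147.25, 180, 180, 180, 180].

## Interface

Orientations are given as a 3x3 rotation matrix whose columns are the frame's x, y, z axes.
In Python, from cell import env, eyes, close_job gives the robot as it stands.
- The arm moves only by the tool jog_arm, never from a script. Its argument "deltas" is a list of rows, each a list of 5 numbers: the shift along the tool's x, y, z in m, then the turn about the tool's z in degrees, then the closure, from 0 (fully open) to 1 (shut). In form: [[x, y, z, turn, jaw], ...]. A call has 1 to 20 rows; each row shifts and turns the commanded pose from where the row before left it, along the tool's axes as they then stand; what a row does not reach is not made up. A row lasts 1/10 s, in which the tool goes at most 50 mm and 8.59 degrees, less where a joint would pass 70% of its speed; a pose out of reach is approached as far as the arm can. A call is refused whole if a number of a shift passes 0.05 or a number of a turn 8.59, either way. A call with a gripper value outside its range is refused whole. The fingers move at their own pace and stop on an object; the grip force is fixed at half the most. Time passes only in rows, so rows that do not move let the fingers close. It gives the time, the measured TCP pose, the force, the opening and the grip force at its end, in the units of the state.
- env.get_obs(): the state, without advancing time (a new reading comes with each control period).
- eyes.capture(name): name is "scene" or "top" or "wrist"; returns a dict with "image" (400x640x3 uint8, blue, green, red), "fov_y" (degrees; the focal length in pixels is half the picture's height over the tangent of half this angle, whatever the lens; pixels are square), "cx", "cy" (the principal point, pixels), "k1" (the pictures are not rectified: a ray, as slopes to the right and down, at radius r is drawn at 1 + k1 r^2 times it, then the intrinsics apply), "pose" (4x4, takes a point from camera to world coordinates). Camera axes: x right, y down, z forward; pixel columns grow to the right and rows downward; lengths in m; the calibration is good to about 2 mm. A picture is of the moment at which its call begins. There is no depth.
- close_job(): hands the job in; it is judged then, once.
The state is a dict: "t": time; "qpos": joint angles; "qd": joint speeds; "tau": joint torques, N m; "position": TCP position; "eef_rot": TCP orientation; "contact_force": force on the tool from outside, world axes, zero at the start; "moment": the same for the moment, N m; "opening": finger opening in m; "grasp_force": force on a finger pad.
Only numpy, scipy, OpenCV 4.12 (cv2) and the standard library are available. Lean on these libraries where they do the work, as an engineer would, in place of code of your own. Each camera call takes 0.05 s, during which the arm holds its last target. There are 200 camera calls.

## Task

On the jeweller's bench, slide the copper pan along the bench top, never lifting or tipping it, off the dark warming plate until it stands wholly inside the blue ring. Then push the feeder's red slide fully in by its black post, so that it drives the bottom soldering tile out from under the stack onto the middle of the warming plate, and draw the slide fully back so that the rest of the stack drops to the bottom of the feeder. Leave the jar, the steel mandrel and the mallet where they are.

Things in the scene. Friction and masses are not known exactly. Their poses are not given: they have to be found in the camera images.
- pan_centre (a point): Open round copper pan, 120 mm across at its foot, 126 mm at the rim, 50 mm high, wall 4 mm, floor 6 mm thick, empty, about 0.4 to 0.8 kg. It slides freely on the bench, also when pushed on its wall from inside. The point lies on its axis half-way up (25 mm above its underside). z is up; one handle, a 18 mm thick wooden bar 40 to 67 mm above the bench, sticks out along -x to 174 mm from the axis. It starts on the warming plate.
- blue_ring: Blue ring painted flush on the bench with a blue dot in its middle: the pan's resting place. Inner diameter 148 mm, outer 160 mm; origin at its centre on the bench top. An orange ring of the same size nearby is not the place, and the two trade places between runs.
- feeder: Aluminium tile feeder fixed to the bench: an upright frame of corner strips, 124 mm (x) by 94 mm (y), 85 mm high, open at the top, holding a stack of four flat tiles. Origin at the bench top under the middle of the stack. The tiles leave along its +y through a 22 mm high gap; the slide enters from -y. z is up.
- plate_centre (a point): Centre of the dark square warming plate, 140 by 140 mm, flush with the bench, 125 mm from the stack's middle along the feeder's +y. Sides parallel to the feeder's axes.
- slide (a joint): How far the red slide is pushed in along the feeder's +y, in m: 0 fully back (start), 0.133 fully in (stop). It moves with about 2 N plus the drag of the tiles and stays where it is left. Fully in, the tile it has driven out lies centred on the warming plate; the stack rides on the 13 mm high slide and drops when the slide is fully back.
- slide_post (a point): Upright black post on the slide, by which it is moved: 26 mm diameter, its top 77 mm above the bench. The point is on its axis, 60 mm above the bench, 222 mm from the stack's middle along the feeder's -y when the slide is fully back; it moves with the slide. Fully in, it still stands 29 mm clear of the feeder's frame.
- tile1_centre (a point): Bottom tile of the stack at the start, pale ceramic, 110 (x) by 80 (y) by 16 mm (z), about 0.16 kg. Point at its centre.
- tile2_centre (a point): Second tile from the bottom, same size, point at its centre.
- tile3_centre (a point): Third tile from the bottom, same size, point at its centre.
- tile4_centre (a point): Top tile, same size, point at its centre.
- tool_jar: Bystander: glass jar with tools, 72 mm across, 160 mm high in all. Origin at the centre of its underside.
- mandrel: Bystander: upright steel cone on an 80 mm foot, 170 mm high. Origin at the centre of its underside.
- mallet: Bystander: wooden mallet lying flat, about 207 mm long along its x (head at +x, 80 mm wide), 44 mm high. Origin on the bench near its middle.
Not all that is in view belongs to the job. There is more than one size of the part that bears pan_centre; the job needs the larger.

How it is judged (in metres and radians):
On the way, in this order (a step that is already met when the one before it is completed fails the run):
1. the pan stands wholly inside the blue ring, at rest (horizontal distance between pan_centre and blue_ring below 0.014 m and height (world z) of pan_centre below 0.029 m and linear speed of pan below 0.02 m/s), for 0.2 s.
2. the slide is fully in and has driven the bottom tile onto the middle of the warming plate (value of joint slide above 0.125 m and horizontal distance between tile1_centre and plate_centre below 0.018 m and height (world z) of tile1_centre below 0.012 m and angle between the x axis of tile1_centre and the x axis of feeder, either way round below 0.2 rad), for 0.1 s.
At the end, for the whole second after the job is handed in: Pan flat on the bench, axis within 14 mm of the blue ring's centre; the former bottom tile flat, within 18 mm and 0.2 rad of the warming plate's middle; slide back to within 10 mm; the other three tiles within 15 mm of the feeder's middle and 5 mm of their lowered heights; all at rest (all of step 1 and horizontal distance between tile1_centre and plate_centre below 0.018 m and height (world z) of tile1_centre below 0.012 m and angle between the x axis of tile1_centre and the x axis of feeder, either way round below 0.2 rad and value of joint slide below 0.01 m and horizontal distance between each of tile2_centre, tile3_centre, tile4_centre and feeder below 0.015 m and height (world z) of tile2_centre below 0.013 m and height (world z) of tile3_centre below 0.029 m and height (world z) of tile4_centre below 0.045 m and linear speed of tile1 below 0.02 m/s); the robot touches nothing.
It fails at once if the pan is lifted (centre more than 8 mm above its resting height) or tipped more than 0.15 rad (height (world z) of pan_centre above 0.033 m or angle between pan_centre's own z axis and vertical above 0.15 rad).
It fails at once if jar, mandrel or mallet is moved more than 25 mm (distance of any of tool_jar, mandrel, mallet from where it was at the start of the episode above 0.025 m).
It also fails if it takes over 64 s, if anything falls off the work surface, if the arm or the gripper's body presses on something with over 40 N, if the wrist force passes 120 N, or if a joint passes its speed limit or range.

## Working session

There is one attempt and no reset: what is moved stays moved. The work goes in short steps, Python scripts to look and compute and a tool call to move; the robot and the scene stay as the last step left them, time stands still between calls to the robot, and variables do not carry over. Pictures are saved under pics/ and viewed, at most 10 in all, crops included, and the job is handed in when it is done.

Besides the shell and the picture viewer there is one more tool, called after "Call:" as name([rows], argument=value, ...), one row to a line, values as JSON. jog_arm: Moves the arm, as the interface text tells. Its arguments: {"type":"object","properties":{"deltas":{"type":"array","items":{"type":"array","items":{"type":"number"}}}},"required":["deltas"]}

```bash
mkdir -p pics; cat > h.py <<'E'
import numpy as np, cv2
from cell import env, eyes
def cap(n,save=None):
    c=eyes.capture(n)
    if save: cv2.imwrite('pics/'+save,c['image'])
    return c
def ray(c,u,v):
    f=200/np.tan(np.radians(c['fov_y'])/2)
    d=np.array([(u-c['cx'])/f,(v-c['cy'])/f]); s=d.copy()
    for _ in range(20): s=d/(1+c['k1']*(s@s))
    P=np.array(c['pose']); return P[:3,3],P[:3,:3]@np.array([s[0],s[1],1])
def onz(c,u,v,z):
    o,d=ray(c,u,v); return (o+d*(z-o[2])/d[2]).round(4)
def proj(c,p):
    P=np.array(c['pose']); q=P[:3,:3].T@(np.array(p)-P[:3,3]); s=q[:2]/q[2]
    s=s*(1+c['k1']*(s@s)); f=200/np.tan(np.radians(c['fov_y'])/2)
    return s*f+[c['cx'],c['cy']]
E
python3 - <<'E'
from h import *
a=cap('top','top.png');b=cap('scene','scene.png')
print(a['pose'],b['pose'],a['fov_y']); s=env.get_obs(); print(s['position'],s['eef_rot'],s['t'])
E
```

```text
[[-0.01906667 -0.99590378  0.0883862   0.45881058]
 [-0.99956231  0.01698718 -0.02422014  0.02310709]
 [ 0.0226195  -0.08880931 -0.99579178  1.08942749]
 [ 0.          0.          0.          1.        ]] [[ 0.5704187   0.51714966 -0.63810558  1.19691925]
 [ 0.82099467 -0.33601585  0.46158541 -0.45392988]
 [ 0.02429515 -0.78717823 -0.61624684  0.66685762]
 [ 0.          0.          0.          1.        ]] 54.83104896189892
[ 0.18927133 -0.54233634  0.24948847] [[ 9.44160470e-01  3.29485614e-01 -4.86172860e-04]
 [ 3.29485949e-01 -9.44158818e-01  1.77092405e-03]
 [ 1.24469604e-04 -1.83222361e-03 -9.99998314e-01]] 0.1
```

View pics/top.png

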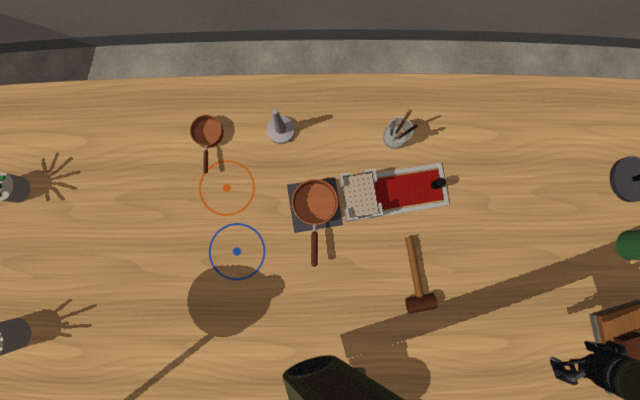

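View pics/scene.png

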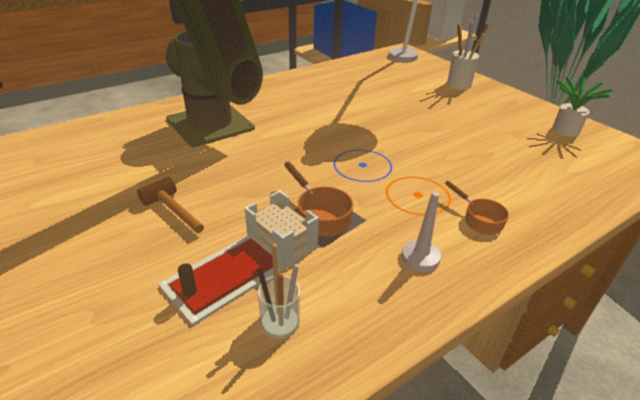

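The top view shows:
- **Pans:** the large one is on the dark plate at (316,202) with its handle toward the robot. The small decoy is at (207,131).
- **Rings:** blue at (237,251), orange decoy at (227,188).
- **Feeder:** tiles at (360,195), red slide around (410,188), post at (438,183).
- **Bystanders:** mandrel (281,128), jar (398,132), mallet (418,270).

The scene view agrees. I choose the large pan on the plate, the blue ring and the black post.

```bash
python3 - <<'E'
from h import *
a=cap('top');im=a['image'];hsv=cv2.cvtColor(im,cv2.COLOR_BGR2HSV)
def comp(m,x0,y0,x1,y1):
    k=np.zeros_like(m);k[y0:y1,x0:x1]=m[y0:y1,x0:x1];return k
blue=comp(cv2.inRange(hsv,(105,100,60),(130,255,255)),200,210,275,290)
ys,xs=np.nonzero(blue);e=cv2.minEnclosingCircle(np.c_[xs,ys].astype(np.float32));print('blue',e,onz(a,*e[0],0))
for du,dv in((-e[1],0),(e[1],0),(0,-e[1]),(0,e[1])): print(onz(a,e[0][0]+du,e[0][1]+dv,0))
red=comp(cv2.inRange(hsv,(0,180,60),(6,255,255))|cv2.inRange(hsv,(172,180,60),(180,255,255)),365,160,455,220)
r=cv2.minAreaRect(np.argwhere(red)[:,::-1].astype(np.float32));print('red',r)
bp=np.array([onz(a,*p,0.013) for p in cv2.boxPoints(r)]);print(bp)
pan=comp(cv2.inRange(hsv,(3,90,60),(14,255,255)),288,175,345,226)
ys,xs=np.nonzero(pan);e=cv2.minEnclosingCircle(np.c_[xs,ys].astype(np.float32));print('pan',e,onz(a,*e[0],0.05),onz(a,e[0][0]-e[1],e[0][1],.05),onz(a,e[0][0]+e[1],e[0][1],.05))
crop=cv2.resize(im[110:320,190:460],None,fx=2.9,fy=2.8,interpolation=cv2.INTER_CUBIC);cv2.imwrite('pics/crop.png',crop)
E
```

```text
blue ((236.53155517578125, 251.16990661621094), 28.277942657470703) [0.4315 0.2516 0.    ]
[0.4327 0.3316 0.    ]
[0.4302 0.1721 0.    ]
[0.511  0.2515 0.    ]
[0.3527 0.252  0.    ]
red ((408.1081237792969, 189.14865112304688), (30.90700912475586, 64.9375991821289), 80.53767395019531)
[[ 0.6272 -0.1379  0.013 ]
 [ 0.6557 -0.324   0.013 ]
 [ 0.5676 -0.3345  0.013 ]
 [ 0.5404 -0.1497  0.013 ]]
pan ((314.6271667480469, 204.3356170654297), 33.50447082519531) [0.5552 0.0298 0.05  ] [0.5568 0.1203 0.05  ] [ 0.5537 -0.0611  0.05  ]
```

View pics/crop.png

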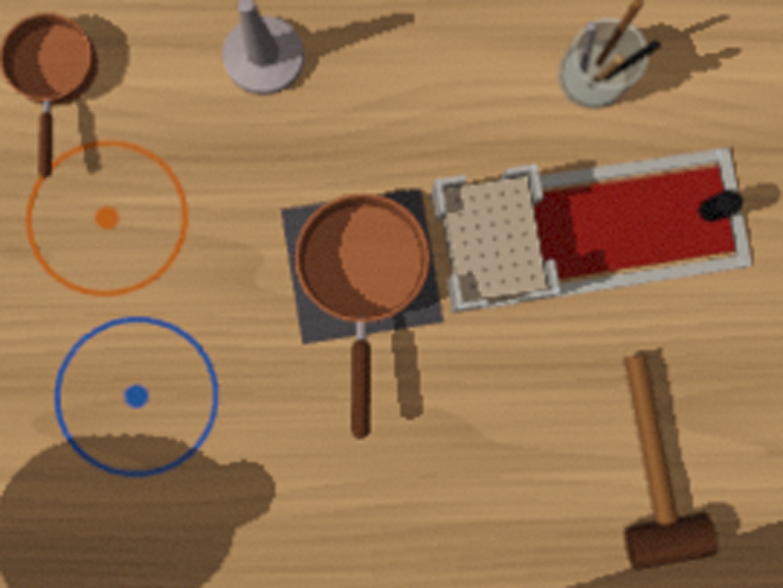

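The crop confirms the choice: the large pan is at crop (363,259) over the dark plate, the blue ring with its dot is at (136,396), and the post is at (715,205). Next I work out the key points and distances.

```bash
python3 - <<'E'
from h import *
a=cap('top');b=cap('scene')
px=lambda x,y:(190+x/2.9,110+y/2.8)
for n,p,z in [('panrimL',(296,259),.05),('R',(430,259),.05),('T',(363,195),.05),('B',(363,323),.05),('handle end',(361,437),.053),('post top',(736,203),.077),
 ('plateTL',(282,210),0),('plateBL',(303,343),0),('plateBR',(442,322),0),('jar base',(596,76),0),('jartop',(606,55),.1),('mandrel foot',(263,57),.01),('mallet tip',(638,357),.03),('fr TL',(435,182),.085),('fr TR',(537,170),.085),('fr BR',(555,293),.085),('fr BL',(457,308),.085)]:
  print(n,onz(a,*px(*p),z))
print('scene post top',onz(b,185,267,.077),'rim L/R',onz(b,300,205,.05),onz(b,353,210,.05),'blue',onz(b,363,165,0))
im=b['image'][130:330,150:400];cv2.imwrite('pics/sc.png',cv2.resize(im,None,fx=3,fy=3,interpolation=cv2.INTER_CUBIC))
E
```

```text
panrimL [0.5612 0.0907 0.05  ]
R [ 0.5591 -0.0344  0.05  ]
T [0.6227 0.0272 0.05  ]
B [0.4983 0.0292 0.05  ]
handle end [0.3897 0.0329 0.053 ]
post top [ 0.6058 -0.3185  0.077 ]
plateTL [0.6165 0.1071 0.    ]
plateBL [0.4811 0.0881 0.    ]
plateBR [ 0.4998 -0.0475  0.    ]
jar base [ 0.7522 -0.2082  0.    ]
jartop [ 0.7456 -0.1971  0.1   ]
mandrel foot [0.7735 0.1239 0.01  ]
mallet tip [ 0.4605 -0.232   0.03  ]
fr TL [ 0.6286 -0.0386  0.085 ]
fr TR [ 0.6387 -0.1322  0.085 ]
fr BR [ 0.5218 -0.145   0.085 ]
fr BL [ 0.5094 -0.0558  0.085 ]
scene post top [ 0.6069 -0.3112  0.077 ] rim L/R [ 0.5398 -0.0217  0.05  ] [0.6182 0.0661 0.05  ] blue [0.4323 0.2537 0.    ]
```

View pics/sc.png

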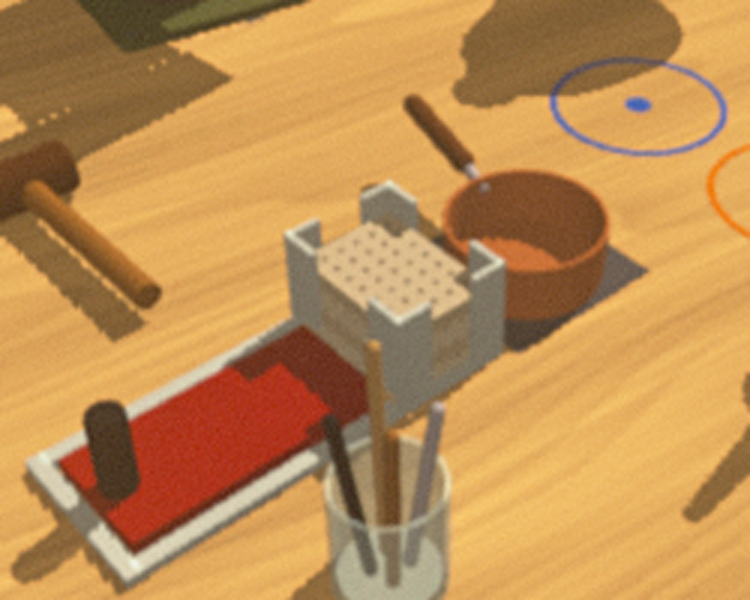

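The crop shows the pan on its plate at (525,240), four tiles stacked in the feeder, the post at (110,450), and the blue ring at (638,103). The measurements agree with the given sizes: rim 125 mm and post to stack 222 mm. Pan is at (0.560, 0.028), ring at (0.4315, 0.252), post at (0.606, −0.312).

Plan: cage the pan from inside with the opened fingers, aligned along the travel direction.

Call:
jog_arm([
  [0,0,0,-5.4,0.12],
  [0,0,0,-5.4,0.12],
  [0.03,-0.015,0,0,0.12],
  [0.034,-0.0175,0,0,0.12],
  [0.034,-0.0175,0,0,0.12],
  [0.034,-0.0175,0,0,0.12],
  [0.034,-0.0175,0,0,0.12],
  [0.034,-0.0175,0,0,0.12],
  [0.034,-0.0175,0,0,0.12],
  [0.034,-0.0175,0,0,0.12],
  [0.034,-0.0175,0,0,0.12],
  [0.034,-0.0175,0,0,0.12],
  [0.034,-0.0175,0,0,0.12],
  [0.034,-0.0175,0,0,0.12],
  [0.034,-0.0175,0,0,0.12],
  [0.034,-0.0175,0,0,0.12],
  [0.034,-0.0175,0,0,0.12],
  [0.034,-0.0175,0,0,0.12],
  [0.033,-0.0165,0,0,0.12],
  [0,0,0,0,0.12],
])

```text
t: 2.25
position: [0.5409, 0.002, 0.2502]
eef_rot: [[0.864, 0.504, 0.002], [0.504, -0.864, 0.002], [0.003, -0.0, -1.0]]
contact_force: [-0.2, -0.5, -0.2]
opening: 0.0752
grasp_force: 0.0
```

```bash
python3 - <<'E'
from h import *
c=cap('wrist','w1.png'); s=env.get_obs(); print(s['position'],s['eef_rot'].round(3),s['opening'],s['contact_force'])
hsv=cv2.cvtColor(c['image'],cv2.COLOR_BGR2HSV)
print(proj(c,(.5603,.0282,.05)))
E
```

```text
[5.39227754e-01 1.90924441e-04 2.50014425e-01] [[ 0.864  0.504 -0.   ]
 [ 0.504 -0.864  0.   ]
 [ 0.    -0.    -1.   ]] 0.07487957790728224 [-0.29868092 -0.21064529  0.29961611]
[301.45784132 139.01810368]
```

View pics/w1.png

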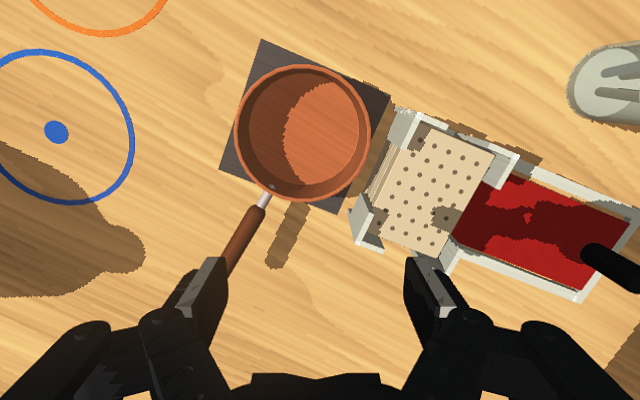

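The wrist view shows the pan's rim centred at about (303,133), the blue dot at (56,132), and the fingers clear of everything. The rim prediction was (301,139), which agrees to within about 5 mm.

```bash
python3 - <<'E'
from h import *
c=cap('wrist'); hsv=cv2.cvtColor(c['image'],cv2.COLOR_BGR2HSV)
m=cv2.inRange(hsv,(3,110,60),(12,255,255)); m[:60]=0;m[205:]=0;m[:,:225]=0;m[:,380:]=0
cn=max(cv2.findContours(m,cv2.RETR_EXTERNAL,cv2.CHAIN_APPROX_NONE)[0],key=cv2.contourArea)
p=np.array([onz(c,*q,.05)[:2] for q in cn[:,0].astype(float)])
print(cv2.minEnclosingCircle(p.astype(np.float32)))
m=cv2.inRange(hsv,(105,100,60),(130,255,255)); n,l,st,ce=cv2.connectedComponentsWithStats(m)
for i in range(1,n):
  if st[i,4]>150: print(st[i],onz(c,*ce[i],0))
E
```

```text
((0.5622357130050659, 0.028720909729599953), 0.06281976401805878)
[   0   46  134  157 1840] [0.4482 0.2335 0.    ]
[ 43 118  23  23 418] [0.4303 0.2504 0.    ]
```

Call:
jog_arm([
  [0.017,-0.0065,0,0,0.2],
  [0.0174,-0.0068,0,0,0.2],
  [0,0,0.03,0,0.2],
  [0,0,0.03,0,0.2],
  [0,0,0.03,0,0.2],
  [0,0,0.03,0,0.2],
  [0,0,0.02,0,0.2],
  [0,0,0,0,0.2],
  [0,0,0.015,0,0.2],
  [0,0,0.015,0,0.2],
  [0,0,0.015,0,0.2],
  [0,0,0.015,0,0.2],
  [0,0,0.01,0,0.2],
  [0,0,0.008,0,0.2],
  [0,0,0,0,0.2],
  [0,0,0,0,0.12],
  [0,0,0,0,0.1],
  [0,0,0,0,0.1],
])

```text
t: 4.15
position: [0.5619, 0.0272, 0.0329]
eef_rot: [[0.866, 0.501, 0.001], [0.501, -0.866, -0.0], [0.001, 0.001, -1.0]]
contact_force: [-0.2, 0.0, 0.5]
opening: 0.0767
grasp_force: 0.0
```

Call:
jog_arm([
  [0,-0.004,0,0,0.1],
  [0,-0.008,0,0,0.1],
  [0,-0.012,0,0,0.1],
  [0,-0.016,0,0,0.1],
  [0,-0.018,0,0,0.1],
  [0,-0.02,0,0,0.1],
  [0,-0.02,0,0,0.1],
  [0,-0.02,0,0,0.1],
  [0,-0.02,0,0,0.1],
  [0,-0.02,0,0,0.1],
  [0,-0.02,0,0,0.1],
  [0,-0.02,0,0,0.1],
  [0,-0.018,0,0,0.1],
  [0,-0.016,0,0,0.1],
  [0,-0.012,0,0,0.1],
  [0,-0.008,0,0,0.1],
  [-0.001,-0.006,0,0,0.1],
  [0,-0.004,0,0,0.1],
  [0,-0.001,0,0,0.1],
  [0,0,0,0,0.1],
])

```text
t: 6.15
position: [0.4284, 0.2544, 0.0324]
eef_rot: [[0.865, 0.501, -0.0], [0.501, -0.865, -0.0], [-0.0, 0.0, -1.0]]
contact_force: [1.8, -3.3, 4.7]
opening: 0.0767
grasp_force: 2.1
```

```bash
python3 - <<'E'
from h import *
cap('wrist','w2.png')
s=env.get_obs(); print(s['position'],s['contact_force'],s['moment'])
E
```

```text
[0.42843346 0.25437696 0.03237175] [ 1.8153619  -3.05241045  3.69517058] [-0.33581903 -0.23400315 -0.0221022 ]
```

View pics/w2.png

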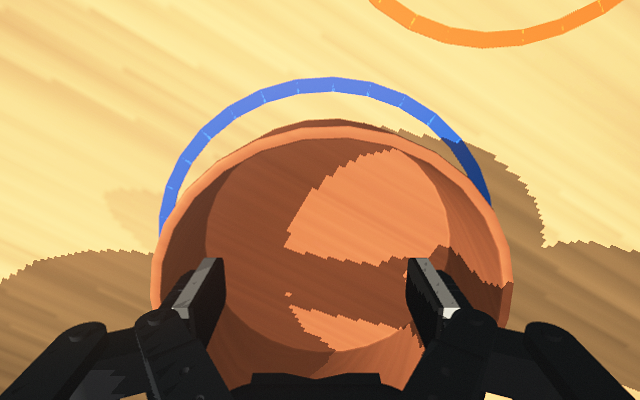

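The wrist view shows the pan inside the ring: blue arc at (335,85), rim at (335,128), both fingers inside the pan. I narrow the jaws, rise and look again.

Call:
jog_arm([
  [0,0.002,0,0,0.2],
  [0,0.002,0,0,0.22],
  [0,0,0,0,0.22],
  [0,0,-0.01,0,0.22],
  [0,0,-0.015,0,0.22],
  [0,0,-0.02,0,0.22],
  [0,0,-0.03,0,0.22],
  [0,0,-0.03,0,0.22],
  [0,0,-0.035,0,0.22],
  [0,0,-0.035,0,0.22],
  [0,0,-0.035,0,0.2],
  [0,0.03,0,-8,0],
  [0,0.04,0,-8,0],
  [0,0.04,0,-8,0],
  [0,0.04,0,-8,0],
  [0,0,0,0,0],
])

```text
t: 7.8
position: [0.5358, 0.1395, 0.2431]
eef_rot: [[0.47, 0.883, 0.004], [0.883, -0.47, -0.001], [0.001, 0.004, -1.0]]
contact_force: [-0.1, -0.1, -0.4]
opening: 0.0857
grasp_force: 0.0
```

```bash
python3 - <<'E'
from h import *
a=cap('top','t2.png');cap('wrist','w3.png');s=env.get_obs(); print(s['position'],s['eef_rot'].round(3))
hsv=cv2.cvtColor(a['image'],cv2.COLOR_BGR2HSV)
m=cv2.inRange(hsv,(3,90,50),(14,255,255)); m[:215]=0;m[285:]=0;m[:,:203]=0;m[:,272:]=0
m=cv2.morphologyEx(m,cv2.MORPH_OPEN,np.ones((5,5)))
cn=max(cv2.findContours(m,cv2.RETR_EXTERNAL,cv2.CHAIN_APPROX_NONE)[0],key=cv2.contourArea)
p=np.array([onz(a,*q,.05)[:2] for q in cn[:,0].astype(float)])
print(cv2.minEnclosingCircle(p.astype(np.float32)))
i=a['image'][190:350,170:330];cv2.imwrite('pics/t2c.png',cv2.resize(i,None,fx=3.5,fy=3.5,interpolation=cv2.INTER_CUBIC))
E
```

```text
[0.53177638 0.14162787 0.24241186] [[ 0.472  0.882 -0.001]
 [ 0.882 -0.472  0.   ]
 [ 0.    -0.001 -1.   ]]
((0.4358232021331787, 0.2505651116371155), 0.06593853235244751)
```

View pics/t2c.png

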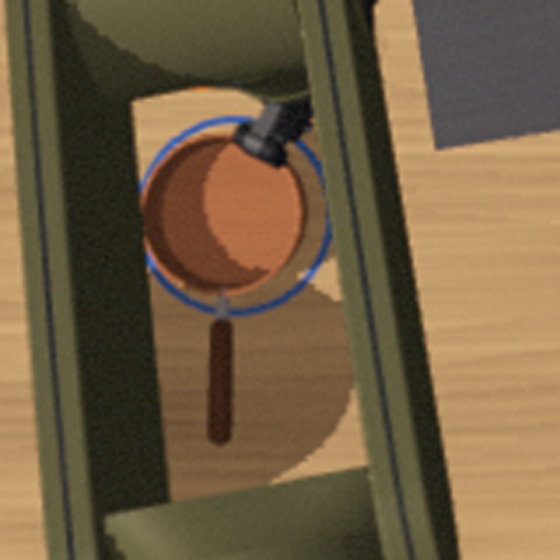

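The pan lies inside the blue ring (crop rim centre about (224,213)), partly hidden by the arm. I move on to above the post and re-measure with a clear view.

Call:
jog_arm([
  [0,0,0,-8,0],
  [0,0,0,-8,0],
  [0,0,0,-8,0],
  [0,0,0,-8,0],
  [0,0,0,-4.3,0],
  [-0.02,0,0,0,0],
  [-0.04,0.001,0,0,0],
  [-0.04,0.001,0,0,0],
  [-0.04,0.001,0,0,0],
  [-0.04,0.001,0,0,0],
  [-0.04,0.001,0,0,0],
  [-0.04,0.001,0,0,0],
  [-0.04,0.001,0,0,0],
  [-0.04,0.001,0,0,0],
  [-0.04,0.001,0,0,0],
  [-0.04,0,0,0,0],
  [-0.03,0,0,0,0],
  [-0.01,0,0,0,0],
  [0,0,0,0,0],
])

```text
t: 9.8
position: [0.6071, -0.3114, 0.242]
eef_rot: [[-0.144, 0.99, -0.001], [0.99, 0.144, 0.001], [0.001, -0.001, -1.0]]
contact_force: [0.4, 0.4, -0.7]
opening: 0.0855
grasp_force: 0.0
```

```bash
python3 - <<'E'
from h import *
a=cap('top');c=cap('wrist','w4.png');s=env.get_obs(); print(s['position'],s['eef_rot'].round(3))
hsv=cv2.cvtColor(a['image'],cv2.COLOR_BGR2HSV)
m=cv2.inRange(hsv,(3,90,50),(14,255,255)); m[:215]=0;m[285:]=0;m[:,:203]=0;m[:,272:]=0
m=cv2.morphologyEx(m,cv2.MORPH_OPEN,np.ones((7,7)))
cn=max(cv2.findContours(m,cv2.RETR_EXTERNAL,cv2.CHAIN_APPROX_NONE)[0],key=cv2.contourArea)
print(cv2.boundingRect(cn))
p=np.array([onz(a,*q,.05)[:2] for q in cn[:,0].astype(float)])
print(cv2.minEnclosingCircle(p.astype(np.float32)), p.min(0),p.max(0))
print(onz(c,320,200,0.077),proj(c,(.606,-.312,.077)))
E
```

```text
[ 0.60690249 -0.30952794  0.24221596] [[-0.146  0.989 -0.001]
 [ 0.989  0.146  0.002]
 [ 0.002 -0.001 -1.   ]]
(210, 228, 48, 47)
((0.43351224064826965, 0.24800550937652588), 0.06580647081136703) [0.372  0.1861] [0.4953 0.3127]
[ 0.6125 -0.3262  0.077 ] [314.86934857 183.08232773]
```

View pics/w4.png

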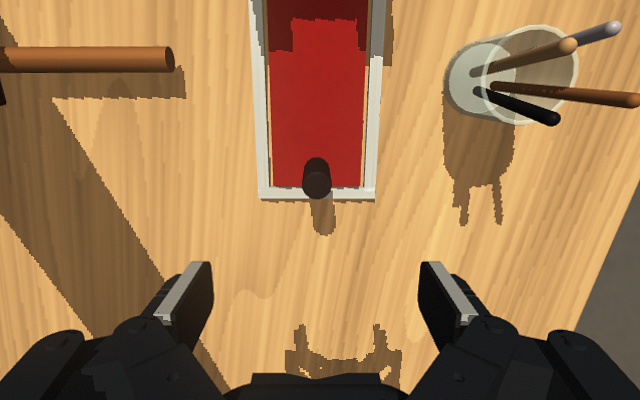

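Pan is at (0.4335, 0.249), within 3 mm of the ring's centre. The wrist view shows the post top at (316,186), midway between the open fingers, with the feeder rails straight up the image. So the axes are aligned and I need about −5 mm in tool x.

Call:
jog_arm([
  [-0.005,0,0.02,0,0],
  [0,0,0.03,0,0],
  [0,0,0.03,0,0],
  [0,0,0.03,0,0],
  [0,0,0.03,0,0],
  [0,0,0.02,0,0],
  [0,0,0.02,0,0],
  [0,0,0.007,0,0],
  [0,0,0,0,0.3],
  [0,0,0,0,0.5],
  [0,0,0,0,0.6],
  [0,0,0,0,0.7],
  [0,0,0,0,0.8],
  [0,0,0,0,0.8],
  [0,0,0,0,0.8],
])

```text
t: 11.4
position: [0.6087, -0.3169, 0.0568]
eef_rot: [[-0.145, 0.989, 0.002], [0.989, 0.145, -0.001], [-0.001, 0.002, -1.0]]
contact_force: [-0.8, 1.9, 7.5]
opening: 0.0249
grasp_force: 58.6
```

Call:
jog_arm([
  [0.004,0,0,0,0.8],
  [0.008,0,0,0,0.8],
  [0.01,0,0,0,0.8],
  [0.01,0,0,0,0.8],
  [0.01,0,0,0,0.8],
  [0.01,0,0,0,0.8],
  [0.01,0,0,0,0.8],
  [0.01,0,0,0,0.8],
  [0.01,0,0,0,0.8],
  [0.01,0,0,0,0.8],
  [0.01,0,0,0,0.8],
  [0.008,0,0,0,0.8],
  [0.006,0,0,0,0.8],
  [0.005,0,0,0,0.8],
  [0.004,0,0,0,0.8],
  [0.003,0,0,0,0.8],
  [0.003,0,0,0,0.8],
  [0.002,0,0,0,0.8],
  [0.001,0,0,0,0.8],
  [0,0,0,0,0.8],
])

```text
t: 13.4
position: [0.59, -0.1858, 0.0568]
eef_rot: [[-0.145, 0.989, 0.003], [0.989, 0.145, -0.003], [-0.004, 0.003, -1.0]]
contact_force: [0.1, -3.9, 5.7]
opening: 0.0247
grasp_force: 61.2
```

Call:
jog_arm([
  [0.002,0,0,0,0.8],
  [0.001,0,0,0,0.8],
  [0,0,0,0,0.8],
  [0,0,0,0,0.8],
])

```text
t: 13.8
position: [0.5899, -0.1852, 0.0568]
eef_rot: [[-0.146, 0.989, 0.004], [0.989, 0.146, -0.007], [-0.007, 0.003, -1.0]]
contact_force: [-0.3, -10.3, 4.1]
opening: 0.0246
grasp_force: 61.1
```

```bash
python3 - <<'E'
from h import *
a=cap('top','t5.png');s=env.get_obs(); print(s['position'],s['contact_force'])
i=a['image'][110:310,190:460];cv2.imwrite('pics/t5c.png',cv2.resize(i,None,fx=2.9,fy=2.8,interpolation=cv2.INTER_CUBIC))
E
```

```text
[ 0.58992045 -0.18515789  0.05684705] [ -0.18077032 -11.89566623   3.87952396]
```

View pics/t5c.png

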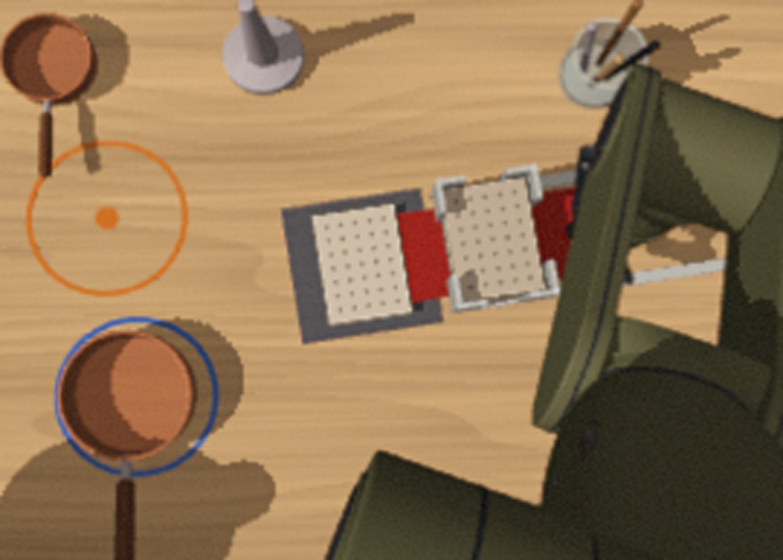

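The tile lies at crop (362,265), centred on the plate, and the slide is against its stop (force −12 N). The pan is in the ring and the stack is still in the feeder. Now I draw the slide back.

Call:
jog_arm([
  [-0.005,0,0,0,0.8],
  [-0.008,0,0,0,0.8],
  [-0.01,0,0,0,0.8],
  [-0.01,0,0,0,0.8],
  [-0.01,0,0,0,0.8],
  [-0.01,0,0,0,0.8],
  [-0.01,0,0,0,0.8],
  [-0.01,0,0,0,0.8],
  [-0.01,0,0,0,0.8],
  [-0.01,0,0,0,0.8],
  [-0.01,0,0,0,0.8],
  [-0.01,0,0,0,0.8],
  [-0.008,0,0,0,0.8],
  [-0.006,0,0,0,0.8],
  [-0.004,0,0,0,0.8],
  [-0.004,0,0,0,0.8],
  [-0.002,0,0,0,0.8],
  [-0.001,0,0,0,0.8],
  [0,0,0,0,0.8],
])

```text
t: 15.75
position: [0.6087, -0.317, 0.0568]
eef_rot: [[-0.145, 0.989, 0.001], [0.989, 0.145, 0.001], [0.0, 0.002, -1.0]]
contact_force: [-1.0, 2.2, 7.2]
opening: 0.0247
grasp_force: 61.5
```

Call:
jog_arm([
  [-0.002,0,0,0,0.8],
  [0,0,0,0,0.8],
  [0.001,0,0,0,0.5],
  [0,0,0,0,0.2],
  [0,0,0,0,0],
  [0,0,0,0,0],
  [0,0,0,0,0],
  [0,0,-0.02,0,0],
  [0,0,-0.03,0,0],
  [0,0,-0.04,0,0],
  [0,0,-0.05,0,0],
  [0,0,-0.05,0,0],
  [-0.03,0,0,0,0],
  [-0.04,0,0,0,0],
  [-0.04,0,0,0,0],
  [-0.03,0,0,0,0],
  [0,0,0,0,0],
  [0,0,0,0,0],
])

```text
t: 17.55
position: [0.6282, -0.4577, 0.2443]
eef_rot: [[-0.144, 0.99, -0.001], [0.99, 0.144, 0.001], [0.001, -0.001, -1.0]]
contact_force: [-0.7, -0.2, -1.2]
opening: 0.0852
grasp_force: 0.0
```

```bash
python3 - <<'E'
from h import *
a=cap('top');b=cap('scene');s=env.get_obs(); print(s['position'],s['contact_force'],s['t'])
i=cv2.resize(a['image'][110:310,190:460],(390,290),interpolation=cv2.INTER_CUBIC);j=cv2.resize(b['image'][130:330,150:420],(390,290),interpolation=cv2.INTER_CUBIC)
cv2.imwrite('pics/end.png',np.hstack([i,j]))
E
```

```text
[ 0.62846844 -0.45608804  0.24491622] [-1.11225654  0.29068637  0.1750703 ] 17.65
```

View pics/end.png

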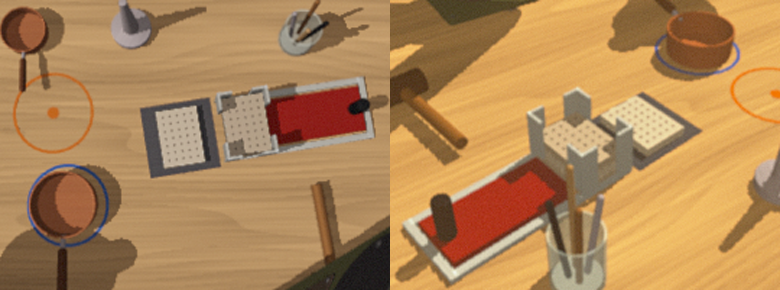

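The final views show the tile centred on the plate (top, 180,137), the slide back with its post at (358,105), and the stack lowered level in the feeder. The pan stands in the blue ring at (65,203), and the bystanders have not moved.

```bash
python3 -c "
from cell import close_job
print(close_job())"
```

```text
the job is handed in; nothing more can be done
None
```

The job is handed in at about 18 s of the 64 s allowed: the last images show the pan inside the blue ring, the bottom tile centred on the warming plate, the slide fully back and the stack lowered; no verdict was returned.

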